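# Load the boring station with furniture feet in reverse order

### The arm

A 6-joint arm with a two-finger parallel gripper is mounted at the origin on the work surface. World frame = base frame: x ahead of the robot, y to its left, z up, the work surface at z = 0. Lengths are in m, angles in rad, forces in N, time in s.
With the tool pointing down it reaches from about 0.35 to 0.775 m from the base axis. Payload 5.5 kg.
Tool frame: the origin (TCP) lies between the finger pads; the fingertips stand 19 mm ahead of it and the grasp point (between the pads) is the TCP; z points along the fingers, x is the direction in which the jaws open and shut, and the axes are right-handed (so a half turn about z gives the same grasp; the last joint's range is limited). The gripper opens to 85 mm and grips with 20 to 120 N. Pads are 22 mm wide; open, the fingers measure 114 mm over their backs; the gripper's body (76 mm by 85 mm) begins 54 mm behind the grasp point. The pads swing forward as they close: fully open they stand 13 mm farther back than shut.
Start: joints at [-1.448, 0.313, 0.046, 1.304, 0, 1.431], TCP at [0.149, -0.555, 0.25] pointing down, gripper open.
Joint ranges: [-2.76, 2.76], [-0.86, 1.69], [-1.03, 1.26], [-2.2, 2.34], [-1.47, 1.5], [-3.14, 3.14]. Speed limits (rad/s): [2.57, 2.57, 3.14, 3.14, 3.14, 3.14].

### API

Orientations are given as a unit quaternion [w, x, y, z].
In Python, from workcell import env gives the robot as it stands. The module is installed in compiled form; this text tells all that it offers.
- The arm moves only by the tool carry_out, never from a script. Its argument "steps" is a list of rows, each a list of 7 numbers: the gripper command: -1 is shut, 1 is fully open, values between are in proportion, then the shift along the tool's x, y, z in m, then the turn, a rotation vector about the tool's x, y, z in rad. A call has 1 to 20 rows; each row shifts and turns the commanded pose from where the row before left it, along the tool's axes as they then stand; what a row does not reach is not made up. A row lasts 1/8 s, in which the tool goes at most 62.5 mm and 10.7 degrees, less where a joint would pass 70% of its speed; a pose out of reach is approached as far as the arm can. A call with a gripper value outside its range is refused whole. The fingers move at their own pace and stop on an object; "grip_force" is the grip in N (left out, the last holds). Time passes only in rows, so rows that do not move let the fingers close. It gives the time, the measured TCP pose, the force and the opening at its end, in the units of the state.
- env.get_state(): the state, without advancing time (a new reading comes with each control period).
- env.read_camera(name): name is "scene" or "side" or "wrist"; returns a dict with "color" (400x640x3 uint8, red, green, blue), "K" (3x3 intrinsics, pixels), "R" (3x3) and "t" (3): a world point X has camera coordinates R X + t. Camera axes: x right, y down, z forward; pixel columns grow to the right and rows downward; lengths in m; the calibration is good to about 2 mm. The wrist camera is an equidistant fisheye: a pixel r from the principal point sees the ray r / f radians off the axis. A picture is of the moment at which its call begins. There is no depth.
- env.hand_in(): hands the job in, once; it reports no verdict.
The state is a dict: "clock": time; "joint_pos": joint angles; "qvel": joint speeds; "tau": joint torques, N m; "tcp_pos": TCP position; "orientation": TCP orientation; "wrist_force": force on the tool from outside, world axes, zero at the start; "ft_torque": the same for the moment, N m; "finger_gap": finger opening in m.
Only numpy, scipy, OpenCV 4.12 (cv2) and the standard library are available. Lean on these libraries where they do the work, as an engineer would, in place of code of your own. Each camera call takes 0.05 s, during which the arm holds its last target. There are 200 camera calls.

### The job

Load the boring station: raise its clear guard, stand the three wooden furniture feet from the feed rack upright in the nests, one to a nest and in reverse order (seen from the robot, the foot at the left end of the rack goes to the right-hand nest, the middle one to the middle, the right one to the left). When all three are in, lower the guard until it is fully closed and let go.

Things in the scene. Friction and masses are not known exactly. Their poses are not given: they have to be found in the camera images.
- station: Green boring station, fixed, 310 mm wide. Origin at table level under the middle nest; x away from the robot, y to its left (yaw up to 0.2). 3 square nests at x = 0, y = +85, 0, -85 mm: 74 mm inside, floor at z = 25 mm, walls 8 mm high, 11 thick. Housing behind from x = 88 mm, 105 high (hinge blocks 125); two 12 mm posts at x = -40, y = +-147, 116 high. Station and rack swap sides between starts.
- guard (a joint): Angle (rad) of the station's clear flat guard: 0 = closed, level over the nests at z = 119 mm; 1.8 = its stop, just past upright. Hinge line along the station's y at x = 95, z = 119 mm (station frame); panel 310 mm wide, reaching 140 mm from the hinge. Stiff hinge: stays where it is left, needs about 4 N at the bar. Starts closed or up to 0.2 ajar.
- guard_bar (a point): Middle of the guard's yellow handle bar: round, 12 mm thick, 160 mm long, along the station's y, 185 mm from the hinge line and 45 mm (centre) beyond the panel's free edge; two brackets at y = +-80 mm join it to the panel, with clear space between for a finger on either side of the bar.
- feed_rack: Grey feed rack, fixed board 210 x 270 mm, 20 mm thick. Origin at table level under the middle seat; axes like the station's, yaw up to 0.2. Three seats in a row at x = 0, y = +85, 0, -85 mm. Two small loose offcuts lie on it behind the seats (x about 90 mm, up to 18 mm high); a strip rising to 50 mm over the table runs along its far edge at x = 124 mm.
- seat_square: Fixed seat on the rack in which the square foot starts: square wooden tray 64 x 64 mm, rim 12 mm high. Origin at its underside, 20 mm above the table; the foot stands 5 mm above that. The seats' places along the rack are shuffled.
- seat_round: Fixed seat on the rack in which the bun foot starts: round wooden dish 66 mm across, rim 12 mm high. Origin at its underside; the foot stands 5 mm above that.
- seat_pins: Fixed seat on the rack in which the vase foot starts: flat wooden pad 60 x 60 mm with a short steel pin at each corner (12 mm high). Origin at its underside; the foot stands 5 mm above that.
- foot_square: Square furniture foot, bare wood, loose, 62 mm tall: plinth 48 x 48 mm, 20 mm high, and above it a straight square block 34 x 34 mm. Origin at the centre of its underside, z up, sides along its x and y. About 90 g.
- foot_bun: Round bun foot, bare wood, loose, 50 mm tall: base 48 mm across, straight belly 54 mm across from 20 to 42 mm height. Origin at the centre of its underside, z up. About 80 g.
- foot_vase: Slender turned foot, bare wood, loose, 75 mm tall: base 48 mm across, thin neck, straight head 34 mm across from 42 to 70 mm height. Origin at the centre of its underside, z up. About 70 g.
There are look-alikes about, which are no part of the job. What is shaped like the foot_vase but blue is not meant. What is shaped like the foot_bun but blue is not meant.

How it is judged:
By the outcome, as a careful person would: the job done as asked, in the order asked, and still so for the second after the job is handed in, with the robot touching nothing.
It also fails if it takes over 138 s, if anything falls off the work surface, if the arm or the gripper's body presses on something with over 40 N, if the wrist force passes 120 N, or if a joint passes its speed limit or range.

## Working session

There is one attempt and no reset: what is moved stays moved. The work goes in short steps, Python scripts to look and compute and a tool call to move; the robot and the scene stay as the last step left them, time stands still between calls to the robot, and variables do not carry over. Pictures are saved under pics/ and viewed, about 12 in all and at most 16, crops included, and the job is handed in when it is done.

Besides the shell and the picture viewer there is one more tool, called after "Call:" as a command line: name --pt "numbers of a row" for each row, then --argument value for the rest. carry_out: Moves the arm, as the interface text tells. Its arguments: {"type":"object","properties":{"steps":{"type":"array","items":{"type":"array","items":{"type":"number"}}},"grip_force":{"type":"number"}},"required":["steps"]}

```bash
mkdir -p pics; python3 - <<'E'
from workcell import env
import cv2,json
s=env.get_state();print({k:(v if not hasattr(v,'tolist') else [round(x,4) for x in v.tolist()]) if not isinstance(v,list) else v for k,v in s.items()})
for n in ["scene","side","wrist"]:
    d=env.read_camera(n);cv2.imwrite(f"pics/{n}0.png",d["color"][:,:,::-1]);print(n,d["K"],d["R"],d["t"])
E
```

```text
{'clock': 0.0, 'joint_pos': [-1.4476, 0.314, 0.045, 1.3036, 0.0, 1.4312], 'qvel': [0.0009, 0.0005, 0.0002, -0.0016, -0.0003, 0.0008], 'tau': [-0.0, -48.063, 29.8532, 0.0195, -0.0001, 0.0], 'tcp_pos': [0.1493, -0.5548, 0.2494], 'orientation': [-0.0006, 0.7936, -0.6084, -0.0006], 'wrist_force': [0.0374, 0.8209, 0.2858], 'ft_torque': [-0.014, -0.0284, -0.034], 'finger_gap': 0.08575112589871328}
scene [[468.26914674   0.         317.95984451]
 [  0.         468.26914674 200.53400153]
 [  0.           0.           1.        ]] [[-0.73732388  0.67535362  0.01584278]
 [ 0.55867255  0.62278543 -0.54774381]
 [-0.37978741 -0.39501366 -0.8364961 ]] [ 0.38989857 -0.19831732  1.41185311]
side [[461.73897625   0.         325.49854694]
 [  0.         461.73897625 195.74669709]
 [  0.           0.           1.        ]] [[ 0.76468724  0.64425864 -0.01357293]
 [ 0.50755371 -0.61513904 -0.60331849]
 [-0.39704239  0.45446096 -0.79738484]] [-0.36187006 -0.21589619  1.54056648]
wrist [[309.70691629   0.         313.76286439]
 [  0.         309.70691629 204.39222791]
 [  0.           0.           1.        ]] [[ 0.25838253 -0.96604076 -0.0019256 ]
 [-0.92846816 -0.24888269  0.27568873]
 [-0.2668058  -0.06944529 -0.96124504]] [-0.57398621 -0.03493732  0.38048374]
```

View pics/scene0.png

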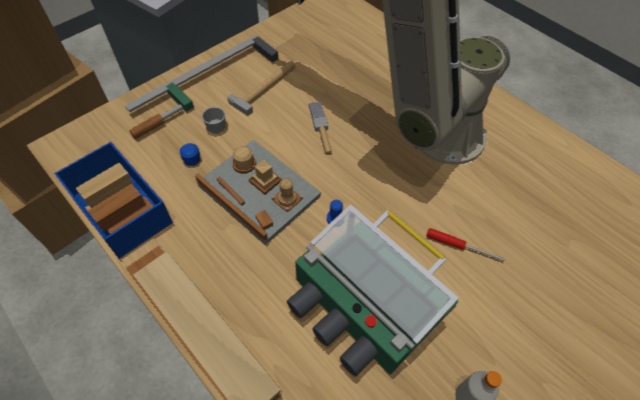

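View pics/side0.png

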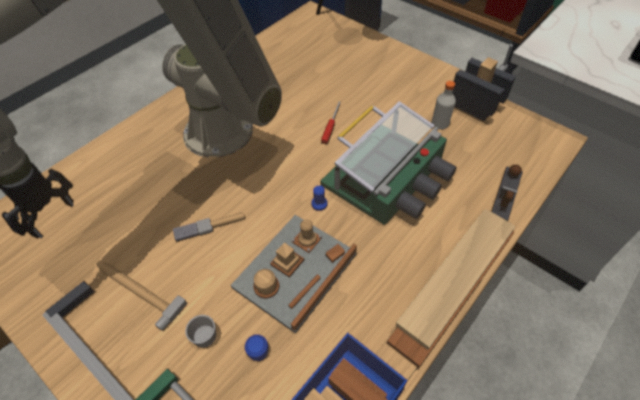

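View pics/wrist0.png

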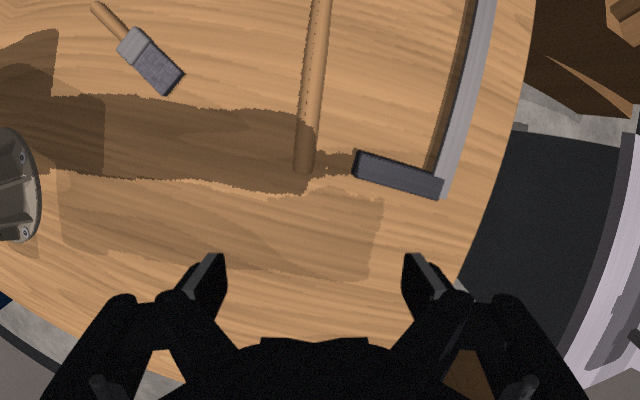

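The scene view shows the rack with bun (243,158), square (264,174) and vase (287,190), and the station with its yellow bar at (415,236). The blue vase look-alike is at (335,210) between them. The side view agrees: bun (265,282), square (287,255), vase (307,232), bar (360,122). The wrist view shows only tools on the table.

```bash
cat > h.py <<'E'
import numpy as np,cv2
from workcell import env
from scipy.spatial.transform import Rotation as Ro
def ray(d,u,v):
    K=d["K"];x=(u-K[0,2])/K[0,0];y=(v-K[1,2])/K[1,1]
    c=-d["R"].T@d["t"];r=d["R"].T@np.array([x,y,1]);return c,r/np.linalg.norm(r)
def wray(d,u,v):
    K=d["K"];a=np.array([u-K[0,2],v-K[1,2]]);r=np.linalg.norm(a);th=r/K[0,0]
    k=np.append(a/max(r,1e-9)*np.sin(th),np.cos(th));return -d["R"].T@d["t"],d["R"].T@k
def plane(cr,z): c,r=cr;return c+r*(z-c[2])/r[2]
def tri(a,b):
    A=[];y=[]
    for c,r in (a,b):
        P=np.eye(3)-np.outer(r,r);A.append(P);y.append(P@c)
    X=np.linalg.lstsq(np.vstack(A),np.hstack(y),rcond=None)[0]
    return X,np.linalg.norm(np.hstack(y)-np.vstack(A)@X)
def proj(d,X):
    p=d["R"]@X+d["t"];return (d["K"]@(p/p[2]))[:2]
def save(n,d,box=None,s=1):
    im=d["color"][:,:,::-1]
    if box: im=im[box[1]:box[3],box[0]:box[2]]
    cv2.imwrite(f"pics/{n}.png",cv2.resize(im,None,fx=s,fy=s,interpolation=cv2.INTER_CUBIC))
def st():
    s=env.get_state();print("t",round(s["clock"],2),"tcp",np.round(s["tcp_pos"],4),"R",np.round(Ro.from_quat(np.roll(s["orientation"],-1)).as_matrix().ravel(),3),"F",np.round(s["wrist_force"],1),"gap",round(s["finger_gap"],4),"q",np.round(s["joint_pos"],2));return s
E
python3 - <<'E'
from h import *
a=env.read_camera("scene");b=env.read_camera("side")
ends=[]
for d in (a,b):
    h=cv2.cvtColor(d["color"],cv2.COLOR_RGB2HSV);m=cv2.inRange(h,(22,150,90),(34,255,255))
    n,l,s,c=cv2.connectedComponentsWithStats(m);i=1+np.argmax(s[1:,4])
    p=np.argwhere(l==i)[:,::-1].astype(float);vx=cv2.fitLine(p.astype(np.float32),2,0,.01,.01).ravel()
    t=(p-vx[2:])@vx[:2];e=[vx[2:]+vx[:2]*t.min(),vx[2:]+vx[:2]*t.max()];print(s[i],e);ends.append(e)
for i in range(2):
  for j in range(2): print(i,j,tri(ray(a,*ends[0][i]),ray(b,*ends[1][j])))
save("sc1",a,(180,130,470,370),2.5);save("sd1",b,(220,90,470,330),2.5)
E
```

```text
[388 211  57  47 350] [array([388.35307496, 212.57684968]), array([442.52011206, 257.77360395])]
[355 116   8   7  11] [array([354.99649638, 121.99598483]), array([361.94299863, 115.934674  ])]
0 0 (array([0.46077782, 0.14100103, 0.21860331]), np.float64(0.002739884760765603))
0 1 (array([0.47578559, 0.14945359, 0.24407542]), np.float64(0.0036101708619930006))
1 0 (array([0.37353243, 0.2640098 , 0.07237141]), np.float64(9.876756039559389e-05))
1 1 (array([0.39401789, 0.26947388, 0.10707529]), np.float64(0.0012016388349788186))
```

View pics/sc1.png

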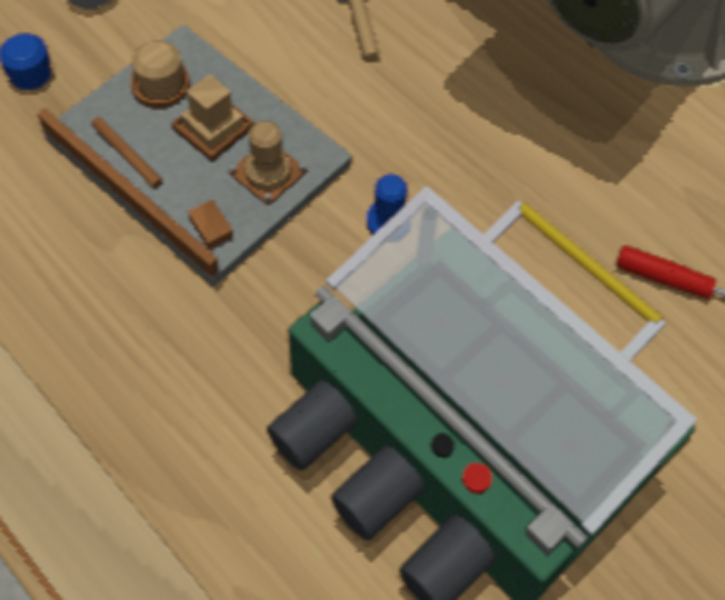

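View pics/sd1.png

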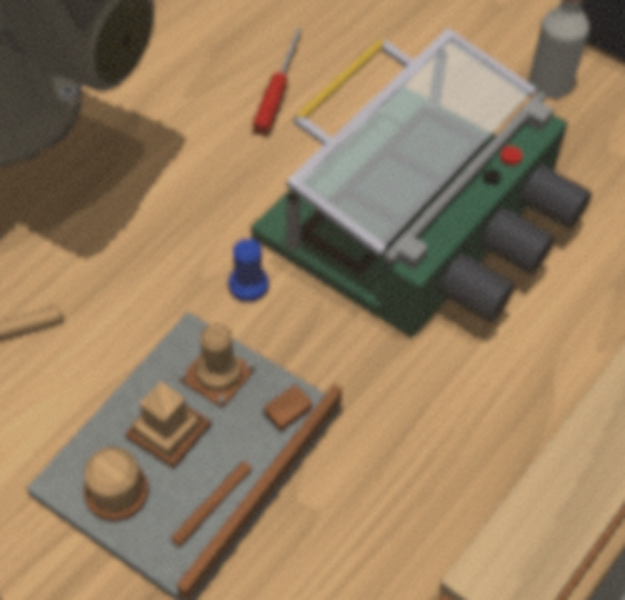

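The crops give rack corners, foot tops, bar ends and panel corners by pixel. I'll triangulate these.

```bash
python3 - <<'E'
from h import *
a=env.read_camera("scene");b=env.read_camera("side")
P={"bar-":((520,205),(298,121)),"bar+":((659,319),(385,43)),"free-":((428,189),(292,184)),"free+":((691,423),(450,33)),
"hinge-":((330,285),(388,252)),"hinge+":((588,530),(534,92)),"red":((477,478),(512,155)),"blk":((443,445),(492,177)),
"vase":((266,131),(217,333)),"sq":((209,93),(163,398)),"bun":((156,52),(112,462)),
"rk-+":((350,157),(187,316)),"rk--":((183,28),(30,490)),"bluev":((391,183),(247,248)),"hb-":((331,313),(409,248)),"hb+":((549,522),(541,105))}
O={}
for k,(p,q) in P.items():
    X,e=tri(ray(a,180+p[0]/2.5,130+p[1]/2.5),ray(b,220+q[0]/2.5,90+q[1]/2.5));O[k]=X;print(k,np.round(X*1000,1),round(e*1000,1))
y=lambda m,n:np.arctan2(-(O[n]-O[m])[0],(O[n]-O[m])[1])
for m,n in (("bar-","bar+"),("free-","free+"),("hinge-","hinge+"),("hb-","hb+"),("bun","vase"),("rk--","rk-+")):print(m,y(m,n),np.linalg.norm(O[m]-O[n]),(O[m]+O[n])/2)
E
```

```text
bar- [424.3 117.8 151.7] 4.8
bar+ [425.1 279.  157.6] 6.9
free- [472.9  45.9 144.1] 6.9
free+ [469.6 355.6 143.2] 3.6
hinge- [600.7  51.  122.4] 6.6
hinge+ [592.9 355.  121. ] 4.0
red [624.  262.9 109.5] 3.1
blk [623.7 222.8 106.3] 3.1
vase [ 520.5 -131.8   99.3] 3.4
sq [ 524.8 -218.4   83.4] 1.2
bun [ 532.5 -301.5   79.9] 3.2
rk-+ [436.7 -94.6  11.1] 3.1
rk-- [ 459.4 -358.4   12.5] 3.1
bluev [458.1 -12.8  74.3] 4.1
hb- [615.8  71.1 119.5] 3.7
hb+ [615.4 330.5 132.6] 3.9
bar- -0.005318952162542496 0.16137673095278396 [0.42471619 0.19840196 0.15464888]
free- 0.010815550776906598 0.3096605609567096 [0.47123143 0.20075993 0.14366698]
hinge- 0.02564960286639263 0.30414186840899454 [0.59676999 0.20300514 0.12170922]
hb- 0.0014513751856208785 0.2597630720608867 [0.61557436 0.20080896 0.1260393 ]
bun 0.07085975658450362 0.1712481411972293 [ 0.52650233 -0.21663082  0.0896027 ]
rk-- 0.08580541807551241 0.2646885451880262 [ 0.44807905 -0.22650128  0.01182243]
```

Call:
carry_out --pt "1 -0.0255 -0.038 -0.005 0 0 0" --pt "1 -0.0255 -0.038 -0.005 0 0 0" --pt "1 -0.0255 -0.038 -0.005 0 0 0" --pt "1 -0.0255 -0.038 -0.005 0 0 0" --pt "1 -0.0255 -0.038 -0.005 0 0 0" --pt "1 -0.0255 -0.038 -0.005 0 0 0" --pt "1 -0.0255 -0.038 -0.005 0 0 0" --pt "1 -0.0255 -0.038 -0.005 0 0 0" --pt "1 -0.0255 -0.038 -0.005 0 0 0" --pt "1 -0.0255 -0.038 -0.005 0 0 0" --pt "1 0 0 0 0 0 -0.1635" --pt "1 0 0 0 0 0 -0.1635" --pt "1 0 0 0 0 0 -0.1635" --pt "1 0 0 0 0 0 -0.1635" --pt "1 0 0 0 0 0 -0.1635" --pt "1 0 0 0 0 0 -0.1635" --pt "1 0 0 0 0 0 -0.1635" --pt "1 0 0 0 0 0 -0.1635" --pt "1 0 0 0 0 0 0"

```text
clock: 2.72
tcp_pos: [0.45, -0.2103, 0.3003]
orientation: [0.0, 1.0, -0.001, 0.0]
wrist_force: [-0.3, -0.1, -0.7]
finger_gap: 0.0855
```

```bash
python3 - <<'E'
from h import *
st();d=env.read_camera("wrist");save("w1",d);np.savez("w1.npz",**d);print(-d["R"].T@d["t"])
E
```

```text
t 2.73 tcp [ 0.45   -0.2103  0.3003] R [ 1.    -0.002  0.    -0.002 -1.    -0.     0.     0.    -1.   ] F [-0.3 -0.1 -0.7] gap 0.0855 q [-0.6   0.15 -0.04  1.38 -0.    0.97]
[ 0.45051323 -0.14012923  0.42507462]
```

View pics/w1.png

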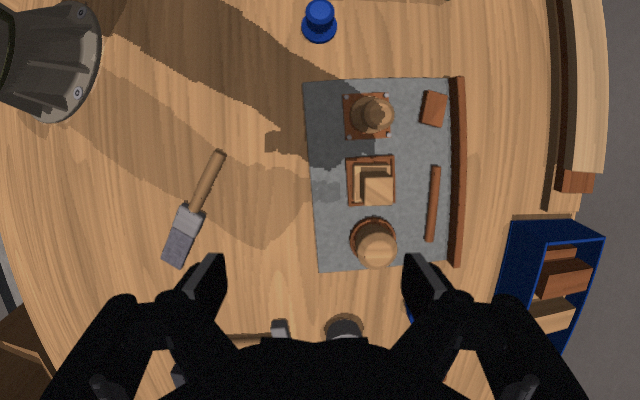

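The wrist view shows the vase top at (376,110), the square top face at (379,192) and the bun top at (376,249), with the seats underneath and the blue vase at (319,18).

```bash
python3 - <<'E'
from h import *
d=dict(np.load("w1.npz"))
for n,u,v,z in (("vase",376,110,.100),("vaseseat",367.5,116,.024),("sq",379,192,.087),("sqseat",370.5,181,.032),("bun",376,249,.075),("bunseat",373,241,.032),("rk-+",303,83,.02),("rk--",319,272,.02),("sqA",363,179,.087),("sqB",392,177,.087),("sqC",394,204,.087),("sqD",365,206,.087)):
    print(n,np.round(plane(wray(d,u,v),z)*1000,1))
save("w1c",d,(290,60,480,290),2.6)
E
```

```text
vase [ 515.8 -130.8  100. ]
vaseseat [ 520.  -136.9   24. ]
sq [ 524.7 -222.8   87. ]
sqseat [ 524.7 -221.4   32. ]
bun [ 528.1 -299.1   75. ]
bunseat [ 532.5 -306.3   32. ]
rk-+ [437.  -94.3  20. ]
rk-- [ 457.7 -360.4   20. ]
sqA [ 505.6 -207.8   87. ]
sqB [ 539.2 -205.2   87. ]
sqC [ 543.5 -237.    87. ]
sqD [ 509.1 -239.3   87. ]
```

View pics/w1c.png

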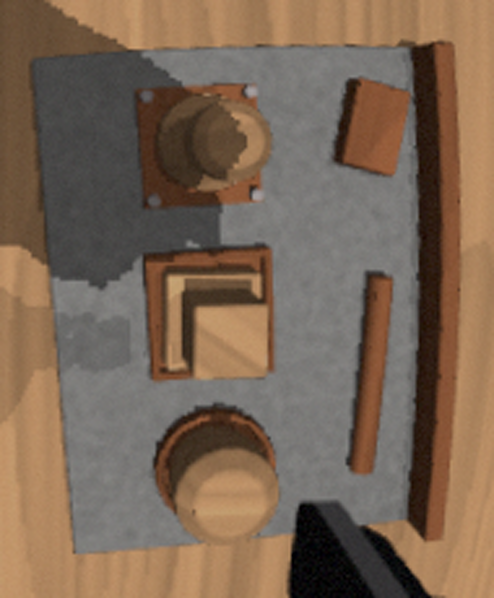

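The zoomed crop puts the pins' centre at (201,146), the square seat at (209,314) and the bun seat at (216,463). Seat spacing comes out at 85 mm and yaw at about 0.07, which is consistent. Next I view the station.

Call:
carry_out --pt "1 -0.004 -0.0485 -0.003 0 0 0" --pt "1 -0.004 -0.0485 -0.003 0 0 0" --pt "1 -0.004 -0.0485 -0.003 0 0 0" --pt "1 -0.004 -0.0485 -0.003 0 0 0" --pt "1 -0.004 -0.0485 -0.003 0 0 0" --pt "1 -0.004 -0.0485 -0.003 0 0 0" --pt "1 -0.004 -0.0485 -0.003 0 0 0" --pt "1 0 0 0 0 0 0"

```text
clock: 3.78
tcp_pos: [0.4215, 0.1319, 0.3216]
orientation: [-0.0, 1.0, 0.001, 0.0]
wrist_force: [-0.9, -0.4, -0.3]
finger_gap: 0.0852
```

```bash
python3 - <<'E'
from h import *
st();d=env.read_camera("wrist");save("w2",d);np.savez("w2.npz",**d)
h=cv2.cvtColor(d["color"],cv2.COLOR_RGB2HSV);m=cv2.inRange(h,(22,150,80),(34,255,255))
p=np.argwhere(m>0)[:,::-1];print(len(p),p.min(0),p.max(0),p.mean(0))
for v in (p[:,1].min()+2,p[:,1].max()-2):
    q=p[p[:,1]==v];u=q[:,0].mean()
    for z in (.119,.15,.154,.158):print(v,u,z,np.round(plane(wray(d,u,v),z)*1000,1))
E
```

```text
t 3.77 tcp [0.4215 0.1319 0.3216] R [ 1.     0.003  0.001  0.003 -1.     0.     0.001 -0.    -1.   ] F [-0.9 -0.4 -0.3] gap 0.0852 q [ 0.12  0.04 -0.11  1.42  0.    1.69]
452 [307  39] [320 205] [312.82964602 112.25442478]
41 312.0 0.119 [420. 285. 119.]
41 312.0 0.15 [420.1 277.2 150. ]
41 312.0 0.154 [420.1 276.2 154. ]
41 312.0 0.158 [420.2 275.2 158. ]
203 nan 0.119 [nan nan nan]
203 nan 0.15 [nan nan nan]
203 nan 0.154 [nan nan nan]
203 nan 0.158 [nan nan nan]<stdin>:6: RuntimeWarning: Mean of empty slice.
  ret = ret.dtype.type(ret / rcount)
```

View pics/w2.png

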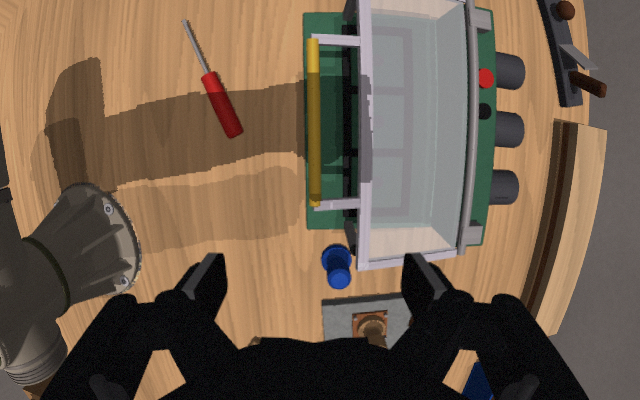

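```bash
python3 - <<'E'
from h import *
d=dict(np.load("w2.npz"))
for n,u,v,z in (("bar+",313,40,.154),("bar-",316.5,205,.154),("hbar-",472,234,.125),("hb+",480,19,.125),("base-",305,229,.005),("red",486,78,.105),("blk",485,111,.105),("free-",360,266,.145),("free+",357,2,.145)):print(n,np.round(plane(wray(d,u,v),z)*1000,1))
E
```

```text
bar+ [421.1 277.2 154. ]
bar- [424.7 117.6 154. ]
hbar- [616.1  72.3 125. ]
hb+ [611.5 330.2 125. ]
base- [408.9  36.6   5. ]
red [629.2 262.7 105. ]
blk [628.6 221.6 105. ]
free- [472.9  45.3 145. ]
free+ [464.1 321.9 145. ]
```

Call:
carry_out --pt "-0.2 0.001 -0.022 0.02 0 0 0" --pt "-0.2 0 -0.022 0.02 0 0 0" --pt "-0.2 0 -0.022 0.02 0 0 0" --pt "-0.2 0 0 0.02 0 0 0" --pt "-0.2 0 0 0.02 0 0 0" --pt "-0.2 0 0 0.02 0 0 0" --pt "-0.2 0 0 0.02 0 0 0" --pt "-0.2 0 0 0.014 0 0 0" --pt "-0.2 0 0 0.012 0 0 0" --pt "-0.2 0 0 0 0 0 0" --pt "-1 0 0 0 0 0 0" --pt "-1 0 0 0 0 0 0" --pt "-1 0 0 0 0 0 0" --pt "-1 0 0 0 0 0 0" --pt "-1 0 0 0 0 0 0" --pt "-1 0 0 0 0 0 0" --grip_force 25

```text
clock: 5.82
tcp_pos: [0.4213, 0.1952, 0.1553]
orientation: [0.0, 1.0, 0.0, -0.002]
wrist_force: [-5.4, 0.5, 1.3]
finger_gap: 0.0108
```

```bash
python3 - <<'E'
from h import *
s=st();p=s["tcp_pos"]
# arc rows: hinge
hx,hz,r=.605,.119,.185
t0=.19
for t1 in [t0]+list(np.linspace(.3,1.66,13)): print(round(t1,3),np.round([hx-r*np.cos(t1)-p[0],hz+r*np.sin(t1)-p[2]],4))
E
```

```text
t 5.83 tcp [0.4213 0.1952 0.1553] R [ 1.     0.001 -0.003  0.001 -1.    -0.    -0.003  0.    -1.   ] F [-5.4  0.5  1.3] gap 0.0108 q [ 0.26  0.16 -0.4   1.02  0.    1.83]
0.19 [ 0.002  -0.0013]
0.3 [0.007  0.0184]
0.413 [0.0143 0.038 ]
0.527 [0.0238 0.0567]
0.64 [0.0353 0.0742]
0.753 [0.0488 0.0903]
0.867 [0.064  0.1047]
0.98 [0.0807 0.1174]
1.093 [0.0987 0.128 ]
1.207 [0.1178 0.1366]
1.32 [0.1378 0.1429]
1.433 [0.1584 0.147 ]
1.547 [0.1793 0.1487]
1.66 [0.2002 0.148 ]
```

Call:
carry_out --pt "-1 0.005 0 -0.018 0 0 0" --pt "-1 0.0075 0 -0.0195 0 0 0" --pt "-1 0.0095 0 -0.0185 0 0 0" --pt "-1 0.0115 0 -0.0175 0 0 0" --pt "-1 0.0135 0 -0.016 0 0 0" --pt "-1 0 0 0 0 0 0"

```text
clock: 6.58
tcp_pos: [0.4646, 0.1959, 0.2469]
orientation: [-0.001, 1.0, 0.001, -0.005]
wrist_force: [-21.2, 1.7, 19.1]
finger_gap: 0.0106
```

Call:
carry_out --pt "-1 0.011 0 -0.018 0 0 0" --pt "-1 0.0165 0 -0.0125 0 0 0" --pt "-1 0.018 0 -0.0105 0 0 0" --pt "-1 0 0 0 0 0 0"

```text
clock: 7.08
tcp_pos: [0.5157, 0.1965, 0.2891]
orientation: [-0.002, 1.0, 0.001, 0.001]
wrist_force: [-6.9, 3.0, 13.9]
finger_gap: 0.0107
```

Call:
carry_out --pt "-1 0.012 0 -0.008 0 0 0" --pt "-1 0.012 0 -0.006 0 0 0" --pt "-1 0.023 0 -0.0075 0 0 0" --pt "-1 0.0235 0 -0.004 0 0 0" --pt "-1 0.026 0 -0.001 0 0 0" --pt "-1 0.018 0 0.0015 0 0 0" --pt "-1 0 0 0 0 0 0"

```text
clock: 7.95
tcp_pos: [0.6321, 0.1978, 0.3116]
orientation: [-0.002, 1.0, 0.001, 0.002]
wrist_force: [1.3, 7.5, 1.0]
finger_gap: 0.0109
```

```bash
python3 - <<'E'
from h import *
st();d=env.read_camera("scene");save("s2",d,(240,80,560,380),2)
E
```

```text
t 7.95 tcp [0.6321 0.1978 0.3116] R [ 1.     0.002  0.004  0.002 -1.     0.005  0.004 -0.005 -1.   ] F [1.3 7.5 1. ] gap 0.0109 q [0.18 0.49 0.46 1.53 0.   1.75]
```

View pics/s2.png

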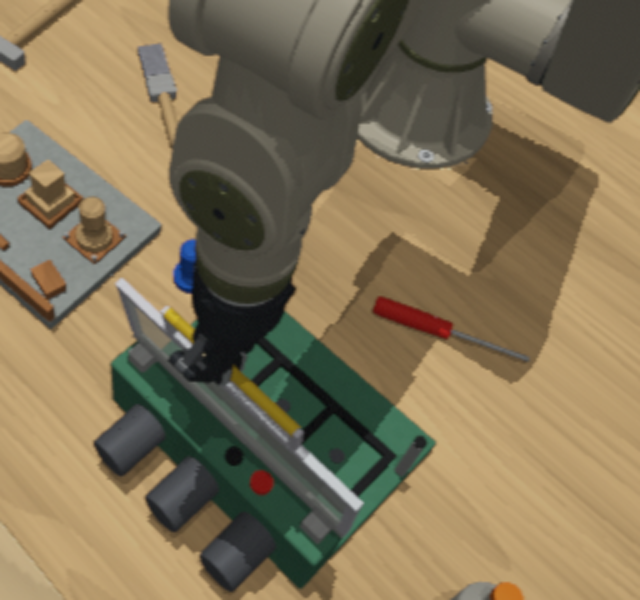

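The guard is up: in the crop its panel stands upright along (125,285) to (355,520), and the nests are open. I release and back away.

Call:
carry_out --pt "-0.2 0 0 0 0 0 0" --pt "-0.2 0 0 0 0 0 0" --pt "-0.2 0 0 0 0 0 0" --pt "-0.2 0 0 -0.025 0 0 0" --pt "-0.2 0 0 -0.025 0 0 0" --pt "-0.2 -0.03 0.015 -0.01 0 0 0" --pt "-0.2 -0.045 0.025 0 0 0 0" --pt "1 -0.05 0.025 0 0 0 0" --pt "1 -0.04 0.015 0 0 0 0" --pt "1 0 0 0 0 0 0"

```text
clock: 9.25
tcp_pos: [0.4623, 0.1143, 0.372]
orientation: [0.0, 1.0, -0.001, 0.0]
wrist_force: [1.6, 0.2, 1.2]
finger_gap: 0.085
```

```bash
python3 - <<'E'
from h import *
st();d=env.read_camera("wrist");save("w3",d,(200,0,560,300),2);np.savez("w3.npz",**d)
E
```

```text
t 9.25 tcp [0.4623 0.1143 0.372 ] R [ 1.    -0.001  0.001 -0.001 -1.    -0.     0.001  0.    -1.   ] F [1.6 0.2 1.2] gap 0.085 q [ 0.07  0.11  0.09  1.54 -0.    1.65]
```

View pics/w3.png

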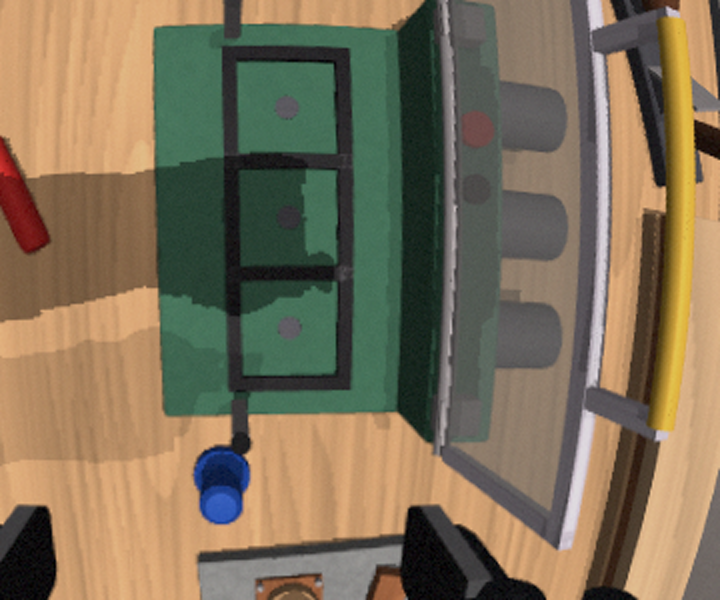

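The nests have drill holes at crop (287,107), (289,216) and (289,328), i.e. image (343.5,53.5), (344.5,108), (344.5,164). The guard is standing by itself.

```bash
python3 - <<'E'
from h import *
d=dict(np.load("w3.npz"))
for n,u,v,z in (("L",343.5,53.5,.025),("M",344.5,108,.025),("R",344.5,164,.025),("c1",311,24,.033),("c2",375.5,24.5,.033),("c3",375.5,194,.033),("c4",315,195,.033)):print(n,np.round(plane(wray(d,u,v),z)*1000,1))
E
```

```text
L [508.1 284.4  25. ]
M [509.5 199.7  25. ]
R [510.4 113.6  25. ]
c1 [459.5 329.4  33. ]
c2 [556.3 332.   33. ]
c3 [559.5  67.9  33. ]
c4 [464.8  66.4  33. ]
```

Call:
carry_out --pt "1 0.0095 0.0415 0 0 0 0" --pt "1 0.0095 0.0415 0 0 0 0" --pt "1 0.0095 0.0415 0 0 0 0" --pt "1 0.0095 0.0415 0 0 0 0" --pt "1 0.0095 0.0415 0 0 0 0" --pt "1 0.0095 0.0415 0 0 0 0" --pt "1 0 0 0.05 0 0 0" --pt "1 0 0 0.05 0 0 0" --pt "1 0 0 0.05 0 0 0" --pt "1 0 0 0.05 0 0 0" --pt "1 0 0 0.04 0 0 0" --pt "1 0 0 0.03 0 0 0" --pt "1 0 0 0.02 0 0 0" --pt "1 0 0 0 0 0 0" --pt "-1 0 0 0 0 0 0" --pt "-1 0 0 0 0 0 0" --pt "-1 0 0 0 0 0 0" --pt "-1 0 0 0 0 0 0" --pt "-1 0 0 0 0 0 0" --grip_force 30

```text
clock: 11.68
tcp_pos: [0.5227, -0.1341, 0.0816]
orientation: [0.0, 1.0, -0.0, 0.001]
wrist_force: [-0.6, -0.2, 4.8]
finger_gap: 0.0334
```

Call:
carry_out --pt "-1 0 0 -0.02 0 0 0" --pt "-1 0 0 -0.04 0 0 0" --pt "-1 0 0 -0.06 0 0 0" --pt "-1 0 0 -0.06 0 0 0" --pt "-1 -0.002 -0.035 0 0 0 0" --pt "-1 -0.002 -0.0415 0 0 0 0" --pt "-1 -0.002 -0.0415 0 0 0 0" --pt "-1 -0.002 -0.0415 0 0 0 0" --pt "-1 -0.002 -0.0415 0 0 0 0" --pt "-1 -0.0025 -0.035 0 0 0 0" --pt "-1 0 -0.012 0 0 0 0" --pt "-1 0 0 0 0 0 0"

```text
clock: 13.18
tcp_pos: [0.5094, 0.1145, 0.2604]
orientation: [0.0, 1.0, 0.001, -0.0]
wrist_force: [-0.3, 0.2, -1.2]
finger_gap: 0.0332
```

```bash
python3 - <<'E'
from h import *
st();d=env.read_camera("side");save("d3",d,(260,40,500,240),2.5)
E
```

```text
t 13.18 tcp [0.5094 0.1145 0.2604] R [ 1.     0.001 -0.001  0.001 -1.    -0.001 -0.001  0.001 -1.   ] F [-0.3  0.2 -1.2] gap 0.0332 q [ 0.07  0.21 -0.07  1.29 -0.    1.64]
```

View pics/d3.png

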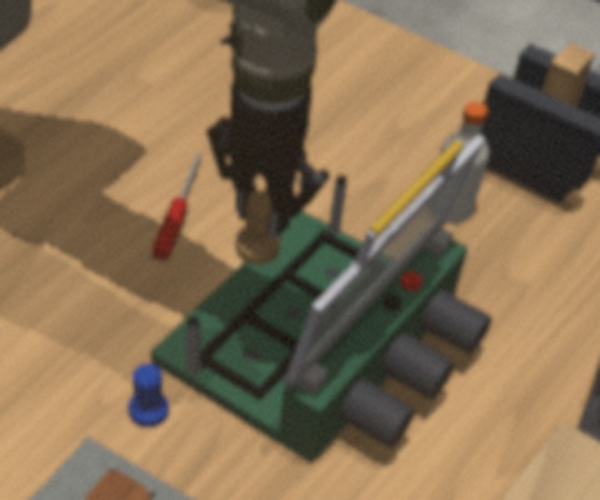

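The vase is held upright above the right-hand nest (crop 260,240). I lower it, release and retreat straight up.

Call:
carry_out --pt "-1 0 0 0.04 0 0 0" --pt "-1 0 0 0.05 0 0 0" --pt "-1 0 0 0.04 0 0 0" --pt "-1 0 0 0.025 0 0 0" --pt "-1 0 0 0.015 0 0 0" --pt "-1 0 0 0.008 0 0 0" --pt "-1 0 0 0 0 0 0" --pt "0.2 0 0 0 0 0 0" --pt "0.4 0 0 0 0 0 0" --pt "0.4 0 0 0 0 0 0" --pt "0.4 0 0 0 0 0 0" --pt "0.4 0 0 -0.02 0 0 0" --pt "1 0 0 -0.05 0 0 0" --pt "1 0 0 -0.055 0 0 0" --pt "1 0 0 -0.055 0 0 0" --pt "1 0 0 0 0 0 0"

```text
clock: 15.22
tcp_pos: [0.5121, 0.1144, 0.2678]
orientation: [-0.0, 1.0, 0.0, 0.005]
wrist_force: [0.8, -0.5, 0.0]
finger_gap: 0.0853
```

Call:
carry_out --pt "1 0.002 0.036 0 0 0 0" --pt "1 0.002 0.049 0 0 0 0" --pt "1 0.002 0.05 0 0 0 0" --pt "1 0.002 0.05 0 0 0 0" --pt "1 0.002 0.05 0 0 0 0" --pt "1 0.002 0.05 0 0 0 0" --pt "1 0.001 0.049 0 0 0 0" --pt "1 0 0 0.05 0 0 -0.08" --pt "1 0 0 0.05 0 0 0" --pt "1 0 0 0.05 0 0 0" --pt "1 0 0 0.03 0 0 0" --pt "1 0 0 0.02 0 0 0" --pt "1 0 0 0 0 0 0" --pt "-1 0 0 0 0 0 0" --pt "-1 0 0 0 0 0 0" --pt "-1 0 0 0 0 0 0" --pt "-1 0 0 0 0 0 0" --pt "-1 0 0 0 0 0 0" --grip_force 30

```text
clock: 17.48
tcp_pos: [0.5233, -0.2203, 0.0639]
orientation: [0.001, 0.999, 0.04, 0.001]
wrist_force: [-0.3, -0.1, 5.8]
finger_gap: 0.0337
```

Call:
carry_out --pt "-1 0 0 -0.02 0 0 0" --pt "-1 0 0 -0.05 0 0 0" --pt "-1 0 0 -0.06 0 0 0" --pt "-1 0 0 -0.06 0 0 0.06" --pt "-1 -0.001 -0.035 0 0 0 0" --pt "-1 -0.0005 -0.048 0 0 0 0" --pt "-1 -0.0005 -0.05 0 0 0 0" --pt "-1 -0.0005 -0.05 0 0 0 0" --pt "-1 -0.0005 -0.05 0 0 0 0" --pt "-1 -0.0005 -0.05 0 0 0 0" --pt "-1 -0.0005 -0.05 0 0 0 0" --pt "-1 -0.0005 -0.048 0 0 0 0" --pt "-1 -0.001 -0.035 0 0 0 0" --pt "-1 0 -0.004 0 0 0 0" --pt "-1 0 0 0 0 0 0"

```text
clock: 19.35
tcp_pos: [0.5085, 0.1998, 0.2525]
orientation: [0.0, 1.0, 0.01, -0.0]
wrist_force: [1.4, -0.0, -0.7]
finger_gap: 0.0343
```

```bash
python3 - <<'E'
from h import *
st();d=env.read_camera("side");save("d4",d,(220,40,500,320),2)
E
```

```text
t 19.35 tcp [0.5085 0.1998 0.2525] R [ 1.     0.021 -0.001  0.021 -1.    -0.001 -0.001  0.001 -1.   ] F [ 1.4 -0.  -0.7] gap 0.0343 q [ 0.23  0.26 -0.02  1.29 -0.    1.78]
```

View pics/d4.png

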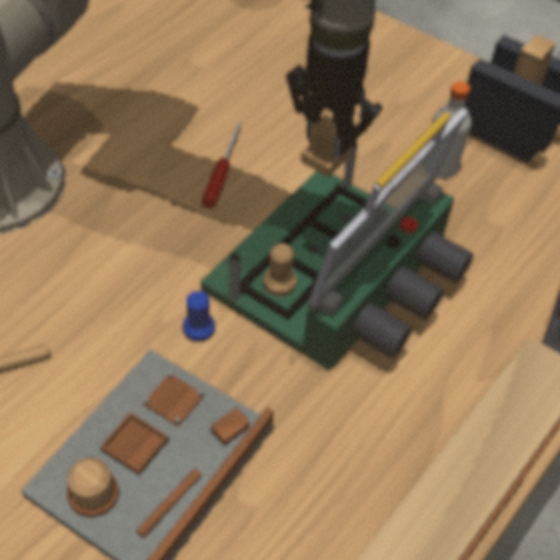

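The vase stands in the right nest (crop 280,270) and the square foot hangs upright at (325,145). I lower the square foot.

Call:
carry_out --pt "-1 0 0 0.04 0 0 0" --pt "-1 0 0 0.05 0 0 0" --pt "-1 0 0 0.045 0 0 0" --pt "-1 0 0 0.028 0 0 0" --pt "-1 0 0 0.015 0 0 0" --pt "-1 0 0 0.008 0 0 0" --pt "-1 0 0 0 0 0 0" --pt "0.2 0 0 0 0 0 0" --pt "0.4 0 0 0 0 0 0" --pt "0.4 0 0 0 0 0 0" --pt "0.4 0 0 0 0 0 0" --pt "0.4 0 0 -0.02 0 0 0" --pt "1 0 0 -0.05 0 0 0" --pt "1 0 0 -0.055 0 0 0" --pt "1 0 0 -0.055 0 0 0" --pt "1 0 0 0 0 0 0"

```text
clock: 21.4
tcp_pos: [0.5113, 0.2007, 0.252]
orientation: [-0.001, 1.0, 0.01, 0.005]
wrist_force: [0.5, 0.8, 0.4]
finger_gap: 0.0858
```

Call:
carry_out --pt "1 0.001 0.032 0 0 0 0" --pt "1 0.001 0.046 0 0 0 0" --pt "1 0.001 0.048 0 0 0 0" --pt "1 0.001 0.048 0 0 0 0" --pt "1 0.001 0.048 0 0 0 0" --pt "1 0.001 0.048 0 0 0 0" --pt "1 0.001 0.048 0 0 0 0" --pt "1 0.001 0.048 0 0 0 0" --pt "1 0.001 0.048 0 0 0 0" --pt "1 0.001 0.048 0 0 0 0" --pt "1 0.001 0.042 0 0 0 0" --pt "1 0 0 0 0 0 0" --pt "1 0 0 0 0 0 0"

```text
clock: 23.02
tcp_pos: [0.5292, -0.3031, 0.2456]
orientation: [-0.001, 1.0, 0.01, -0.001]
wrist_force: [-0.9, 0.0, 0.2]
finger_gap: 0.0855
```

```bash
python3 - <<'E'
from h import *
st();d=env.read_camera("side");save("d5",d,(220,40,500,320),2)
E
```

```text
t 23.02 tcp [ 0.5292 -0.3031  0.2456] R [ 1.     0.02  -0.002  0.02  -1.     0.002 -0.002 -0.002 -1.   ] F [-0.9  0.   0.2] gap 0.0855 q [-0.65  0.39  0.14  1.33  0.    0.9 ]
```

View pics/d5.png

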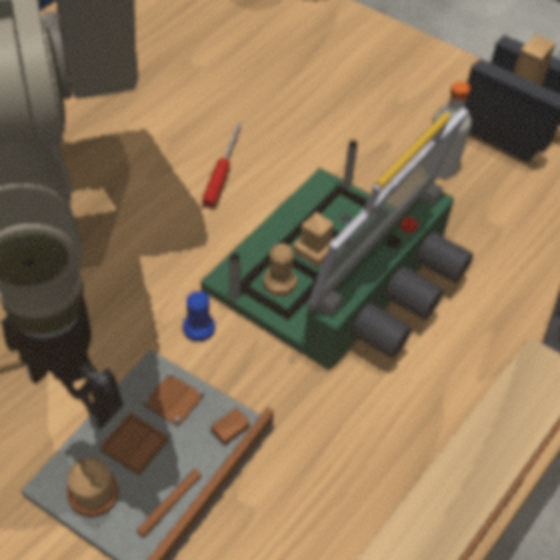

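The square foot stands in the middle nest (crop 317,240) and the vase in the right one. The bun is still in its seat (92,485). I descend by 0.187 to z 0.0585.

Call:
carry_out --pt "1 0.001 0 0.04 0 0 0" --pt "1 0 0 0.05 0 0 0" --pt "1 0 0 0.045 0 0 0" --pt "1 0 0 0.028 0 0 0" --pt "1 0 0 0.015 0 0 0" --pt "1 0 0 0.009 0 0 0" --pt "1 0 0 0 0 0 0" --pt "-1 0 0 0 0 0 0" --pt "-1 0 0 0 0 0 0" --pt "-1 0 0 0 0 0 0" --pt "-1 0 0 0 0 0 0" --pt "-1 0 0 0 0 0 0" --grip_force 30

```text
clock: 24.58
tcp_pos: [0.5314, -0.3043, 0.0612]
orientation: [0.001, 1.0, 0.01, 0.001]
wrist_force: [-1.4, 0.2, 5.0]
finger_gap: 0.0531
```

Call:
carry_out --pt "-1 0 0 -0.02 0 0 0" --pt "-1 0 0 -0.05 0 0 0" --pt "-1 0 0 -0.06 0 0 0" --pt "-1 0 0 -0.06 0 0 0" --pt "-1 -0.001 -0.035 0 0 0 0" --pt "-1 -0.001 -0.045 0 0 0 0" --pt "-1 -0.001 -0.047 0 0 0 0" --pt "-1 -0.001 -0.047 0 0 0 0" --pt "-1 -0.001 -0.047 0 0 0 0" --pt "-1 -0.001 -0.047 0 0 0 0" --pt "-1 -0.001 -0.047 0 0 0 0" --pt "-1 -0.001 -0.047 0 0 0 0" --pt "-1 -0.001 -0.047 0 0 0 0" --pt "-1 -0.001 -0.047 0 0 0 0" --pt "-1 -0.001 -0.047 0 0 0 0" --pt "-1 -0.001 -0.047 0 0 0 0" --pt "-1 0 -0.039 0 0 0 0" --pt "-1 0 0 0 0 0 0" --pt "-1 0 0 0 0 0 0"

```text
clock: 26.95
tcp_pos: [0.5068, 0.2847, 0.2496]
orientation: [0.0, 1.0, 0.01, -0.0]
wrist_force: [-0.5, 0.4, -0.9]
finger_gap: 0.0529
```

Call:
carry_out --pt "-1 0 0 0.04 0 0 0" --pt "-1 0 0 0.05 0 0 0" --pt "-1 0 0 0.045 0 0 0" --pt "-1 0 0 0.028 0 0 0" --pt "-1 0 0 0.015 0 0 0" --pt "-1 0 0 0.0095 0 0 0" --pt "-1 0 0 0 0 0 0" --pt "0.5 0 0 0 0 0 0" --pt "0.8 0 0 0 0 0 0" --pt "0.8 0 0 0 0 0 0" --pt "0.8 0 0 0 0 0 0" --pt "0.8 0 0 -0.02 0 0 0" --pt "0.8 0 0 -0.05 0 0 0" --pt "1 0 0 -0.055 0 0 0" --pt "1 0 0 -0.055 0 0 0" --pt "1 -0.01 0.04 -0.04 0 0 0" --pt "1 -0.01 0.045 -0.04 0 0 0" --pt "-0.2 -0.01 0 -0.04 0 0 0" --pt "-0.2 0 0 0 0 0 0"

```text
clock: 29.32
tcp_pos: [0.4794, 0.1992, 0.3662]
orientation: [-0.001, 1.0, 0.01, 0.003]
wrist_force: [0.2, 0.8, 0.6]
finger_gap: 0.0514
```

```bash
python3 - <<'E'
from h import *
st();d=env.read_camera("wrist");save("w4",d,(200,0,560,300),2);np.savez("w4.npz",**d)
h=cv2.cvtColor(d["color"],cv2.COLOR_RGB2HSV);m=cv2.inRange(h,(22,150,80),(34,255,255))
p=np.argwhere(m>0)[:,::-1];print(len(p),p.min(0),p.max(0))
E
```

```text
t 29.32 tcp [0.4794 0.1992 0.3662] R [ 1.     0.019  0.007  0.019 -1.     0.002  0.007 -0.002 -1.   ] F [0.2 0.8 0.6] gap 0.0514 q [0.24 0.19 0.17 1.54 0.   1.79]
1184 [489 120] [533 311]
```

View pics/w4.png

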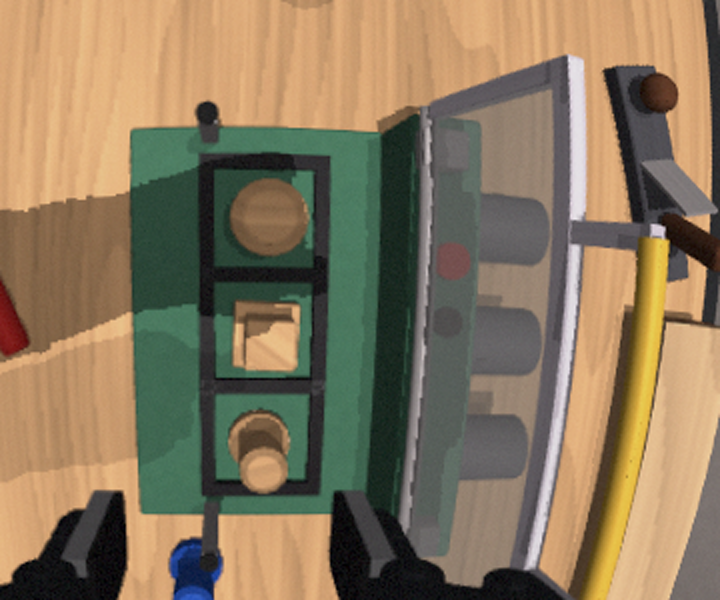

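The bun is in the left nest (crop 268,217), the square foot in the middle (267,335) and the vase on the right (260,450). All are upright and inside the nest walls. Now I check the bar before regrasping it.

```bash
python3 - <<'E'
from h import *
d=dict(np.load("w4.npz"))
for u,v in ((525,125),(520,165),(512,220),(503,270),(498,300)):print(u,v,np.round(plane(wray(d,u,v),.303)*1000,1))
E
```

```text
525 125 [629.6 276.7 303. ]
520 165 [628.4 247.4 303. ]
512 220 [629.2 205.6 303. ]
503 270 [631.8 163.4 303. ]
498 300 [635.8 134.5 303. ]
```

Call:
carry_out --pt "-0.2 0.03 0.001 -0.004 0 0 0" --pt "-0.2 0.045 0.001 0 0 0 0" --pt "-0.2 0.045 0.001 0 0 0 0" --pt "-0.2 0.032 0 0 0 0 0" --pt "-0.2 0 0 0.02 0 0 0" --pt "-0.2 0 0 0.02 0 0 0" --pt "-0.2 0 0 0.018 0 0 0" --pt "-0.2 0 0 0 0 0 0" --pt "-0.2 0 0 0 0 0 0" --pt "-1 0 0 0 0 0 0" --pt "-1 0 0 0 0 0 0" --pt "-1 0 0 0 0 0 0" --pt "-1 0 0 0 0 0 0" --grip_force 25

```text
clock: 31.0
tcp_pos: [0.6311, 0.1996, 0.3092]
orientation: [-0.0, 1.0, 0.01, 0.001]
wrist_force: [0.1, -0.3, 3.5]
finger_gap: 0.0108
```

```bash
python3 - <<'E'
from h import *
s=st();p=s["tcp_pos"]
hx,hz,r=.605,.127,.185
t=np.linspace(np.arctan2(p[2]-hz,hx-p[0]),0,16)
q=np.c_[hx-r*np.cos(t),hz+r*np.sin(t)];print(np.round(t,2));print(np.round(np.diff(q,axis=0),4))
E
```

```text
t 31.0 tcp [0.6311 0.1996 0.3092] R [ 1.     0.02   0.002  0.02  -1.     0.     0.002 -0.    -1.   ] F [ 0.1 -0.3  3.5] gap 0.0108 q [0.19 0.49 0.46 1.53 0.   1.74]
[1.71 1.6  1.48 1.37 1.26 1.14 1.03 0.91 0.8  0.69 0.57 0.46 0.34 0.23
 0.11 0.  ]
[[-0.021   0.0018]
 [-0.0211 -0.0006]
 [-0.0209 -0.003 ]
 [-0.0204 -0.0054]
 [-0.0197 -0.0077]
 [-0.0187 -0.0099]
 [-0.0174 -0.0119]
 [-0.016  -0.0138]
 [-0.0143 -0.0156]
 [-0.0124 -0.0171]
 [-0.0104 -0.0184]
 [-0.0082 -0.0195]
 [-0.0059 -0.0203]
 [-0.0036 -0.0208]
 [-0.0012 -0.0211]]
```

Call:
carry_out --pt "-1 -0.01 0 -0.001 0 0 0" --pt "-1 -0.011 0 -0.001 0 0 0" --pt "-1 -0.021 0 0.0005 0 0 0" --pt "-1 -0.021 0 0.003 0 0 0" --pt "-1 -0.0205 0 0.0055 0 0 0" --pt "-1 -0.0195 0 0.0075 0 0 0" --pt "-1 -0.0185 0 0.01 0 0 0" --pt "-1 -0.0175 0 0.012 0 0 0" --pt "-1 0 0 0 0 0 0"

```text
clock: 32.12
tcp_pos: [0.4889, 0.1968, 0.2705]
orientation: [0.0, 1.0, 0.01, -0.002]
wrist_force: [-3.2, 2.2, -1.7]
finger_gap: 0.0108
```

Call:
carry_out --pt "-1 -0.016 0 0.014 0 0 0" --pt "-1 -0.0145 0 0.0155 0 0 0" --pt "-1 -0.0125 0 0.017 0 0 0" --pt "-1 -0.0105 0 0.0185 0 0 0" --pt "-1 -0.008 0 0.0195 0 0 0" --pt "-1 -0.006 0 0.0205 0 0 0" --pt "-1 0 0 0 0 0 0"

```text
clock: 33.0
tcp_pos: [0.4235, 0.1955, 0.1656]
orientation: [-0.0, 1.0, 0.01, -0.001]
wrist_force: [0.2, 3.3, -3.4]
finger_gap: 0.0108
```

Call:
carry_out --pt "-1 -0.003 0 0.015 0 0 0" --pt "-1 -0.001 0 0.012 0 0 0" --pt "-1 0 0 0.006 0 0 0" --pt "-1 0 0 0 0 0 0"

```text
clock: 33.5
tcp_pos: [0.4187, 0.1953, 0.133]
orientation: [-0.0, 1.0, 0.01, -0.002]
wrist_force: [-3.9, 3.6, -2.7]
finger_gap: 0.0109
```

Call:
carry_out --pt "-1 0 0 0.003 0 0 0" --pt "-1 0 0 0.003 0 0 0" --pt "-1 0 0 0 0 0 0"

```text
clock: 33.88
tcp_pos: [0.4184, 0.1953, 0.1272]
orientation: [-0.0, 1.0, 0.01, -0.002]
wrist_force: [-5.3, 3.3, -1.5]
finger_gap: 0.0112
```

Call:
carry_out --pt "-1 0 0 0.002 0 0 0" --pt "-1 0 0 0.002 0 0 0" --pt "-1 0 0 0 0 0 0"

```text
clock: 34.25
tcp_pos: [0.4183, 0.1953, 0.1232]
orientation: [-0.0, 1.0, 0.01, -0.002]
wrist_force: [-5.0, 3.7, -0.5]
finger_gap: 0.0108
```

Call:
carry_out --pt "-1 0 0 0.002 0 0 0" --pt "-1 0 0 0.002 0 0 0" --pt "-1 0 0 0 0 0 0"

```text
clock: 34.62
tcp_pos: [0.4183, 0.1954, 0.1203]
orientation: [-0.0, 1.0, 0.01, -0.002]
wrist_force: [-8.7, 3.0, 9.2]
finger_gap: 0.0112
```

Call:
carry_out --pt "-1 0 0 0.002 0 0 0" --pt "-1 0 0 0 0 0 0"

```text
clock: 34.88
tcp_pos: [0.4183, 0.1954, 0.12]
orientation: [-0.0, 1.0, 0.01, -0.002]
wrist_force: [-13.6, 1.2, 23.2]
finger_gap: 0.0109
```

The stop is firm: z holds at 0.120 while the force rises to 23 N. I release, lift clear and check.

Call:
carry_out --pt "-0.2 0 0 -0.002 0 0 0" --pt "-0.2 0 0 0 0 0 0" --pt "-0.2 0 0 0 0 0 0" --pt "-0.2 0 0 -0.02 0 0 0" --pt "-0.2 0 0 -0.04 0 0 0" --pt "-0.2 0 0 -0.05 0 0 0" --pt "-0.2 0 0 -0.05 0 0 0" --pt "-0.2 0 0.05 -0.03 0 0 0" --pt "-0.2 0 0.05 0 0 0 0" --pt "-0.2 0 0.05 0 0 0 0" --pt "-0.2 0 0.05 0 0 0 0" --pt "-0.2 0 0 0 0 0 0"

```text
clock: 36.38
tcp_pos: [0.4244, -0.0078, 0.3094]
orientation: [0.0, 1.0, 0.007, -0.0]
wrist_force: [-0.5, -0.3, -0.4]
finger_gap: 0.0338
```

```bash
python3 - <<'E'
from h import *
st();a=env.read_camera("scene");b=env.read_camera("side");w=env.read_camera("wrist")
save("f1",a,(290,170,490,370),2);save("f2",b,(290,60,490,260),2)
cv2.imwrite("pics/f.png",np.hstack([cv2.imread("pics/f1.png"),cv2.imread("pics/f2.png")]))
h=cv2.cvtColor(w["color"],cv2.COLOR_RGB2HSV);m=cv2.inRange(h,(22,150,80),(34,255,255));p=np.argwhere(m>0)[:,::-1];print(len(p),p.min(0),p.max(0),p.mean(0));np.savez("w5.npz",**w)
e=[]
for d in (a,b):
    h=cv2.cvtColor(d["color"],cv2.COLOR_RGB2HSV);m=cv2.inRange(h,(20,110,80),(36,255,255))
    n,l,s,c=cv2.connectedComponentsWithStats(cv2.dilate(m,np.ones((3,3))));i=1+np.argmax(s[1:,4]);print(s[i],c[i]);e.append(c[i])
print(tri(ray(a,*e[0]),ray(b,*e[1])),[plane(wray(w,*p.mean(0)),z) for z in (.119,.13)])
E
```

```text
t 36.38 tcp [ 0.4244 -0.0078  0.3094] R [ 1.     0.014 -0.001  0.014 -1.    -0.001 -0.001  0.001 -1.   ] F [-0.5 -0.3 -0.4] gap 0.0338 q [-0.21  0.01 -0.18  1.39 -0.    1.35]
254 [306   0] [317  66] [310.92125984  31.43307087]
[386 216  58  49 624] [413.17467949 241.03044872]
[337 113  35  32 274] [354.55839416 129.15328467]
(array([0.41898196, 0.19917274, 0.12036553]), np.float64(0.0019075532128001644)) [array([0.41888076, 0.15521765, 0.119     ]), array([0.41903722, 0.15206546, 0.13      ])]
```

View pics/f.png

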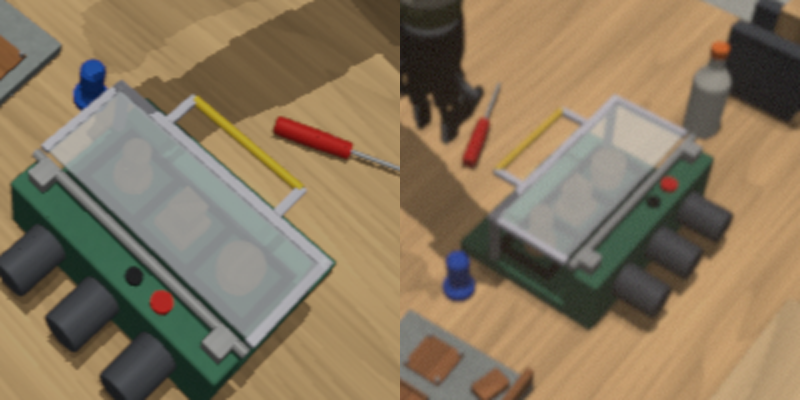

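The guard lies level on its posts with three feet visible beneath it: vase (135,165), square (185,215) and bun (240,268). The bar triangulates to z = 0.120 against 0.119 when closed. Handing in.

```bash
python3 -c "
from workcell import env
print(env.hand_in())"
```

```text
the job is handed in; nothing more can be done
None
```

The job is done and handed in at about 36 s on the robot's clock, against the 138 s limit. I raised the guard by its bar and stood the vase foot in the right-hand nest, the square foot in the middle and the bun foot in the left. I then lowered the guard onto its stop and let go.

**Last checks:**
- **Guard:** The bar sits at z = 120 mm, against 119 mm nominal when closed. It held there firmly while the press rose to 23 N.
- **Feet:** The wrist picture taken before closing showed each foot upright inside its nest. The final pictures show all three under the guard.
- **Robot:** The gripper is clear of everything, with wrist force close to zero.

**Disagreements along the way:**
- **Camera measurements:** The first two-camera readings of the station disagreed by 3–7 mm, so I took the final positions from the wrist camera.
- **Guard raising:** My first lifting path was a few millimetres off the hinge's true arc. It pulled up to about 28 N at the wrist until I corrected it partway.

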